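# Let a box of staples out of the lever-gate dispenser

### The arm

A 6-joint arm with a two-finger parallel gripper is mounted at the origin on a cart in front of the work surface, level with it; the furniture and walls round the work are solid. World frame = base frame: x ahead of the robot, y to its left, z up, the work surface at z = 0. Lengths are in m, angles in rad, forces in N, time in s.
With the tool pointing down it reaches from about 0.25 to 0.8 m from the base axis. Payload 3.9 kg.
Tool frame: the origin (TCP) lies at the very end of the fingers, on their centre line; the grasp point (between the pads) lies 19 mm behind it (robot.tcp_to_grasp is the distance from the TCP to the grasp point, in m); z points along the fingers, y is the direction in which the jaws open and shut (so a half turn about z gives the same grasp; the last joint's range is limited). The gripper opens to 85 mm and grips with 20 to 120 N. Pads are 22 mm wide; open, the fingers measure 114 mm over their backs; the gripper's body (76 mm by 85 mm) begins 54 mm behind the grasp point. The pads swing forward as they close: fully open they stand 13 mm farther back than shut.
Start: joints at [-1.221, 0.26, -0.138, 1.173, 0, 1.571], TCP at [0.18, -0.493, 0.211] pointing down, gripper open.
Joint ranges: [-2.78, 2.78], [-0.83, 1.72], [-1.28, 1.37], [-1.9, 2.12], [-1.57, 1.48], [-3.14, 3.14]. Speed limits (rad/s): [2.57, 2.57, 3.14, 3.14, 3.14, 3.14].

### API

Orientations are given as a unit quaternion [w, x, y, z].
In Python, from workcell import monitor, viewer, job, robot gives the robot as it stands.
- The arm moves only by the tool carry_out, never from a script. Its arguments are lists of equal length, an entry for each row: "translation": the shift along the tool's x, y, z in m, a list of three; "twist": the turn, a rotation vector about the tool's x, y, z in degrees, a list of three. A call has exactly 10 rows; each row shifts and turns the pose as measured when the row begins, along the tool's axes as they then stand; what a row does not reach is not made up. A row lasts 1/12 s, in which the tool goes at most 41.7 mm and 7.16 degrees, less where a joint would pass 70% of its speed; a pose out of reach is approached as far as the arm can. A call is refused whole if a number of a shift passes 0.0417 or a number of a turn 7.16, either way. A call with a gripper value outside its range is refused whole. "fingers" is the closure, from -1 (fully open) to 1 (shut), set as the call begins (left out, the last holds). The fingers move at their own pace and stop on an object; "grip_force" is the grip in N (left out, the last holds). Time passes only in rows, so rows that do not move let the fingers close, or fill a call up. It gives the time, the measured TCP pose, the force and the opening at its end, in the units of the state.
- monitor.read_state(): the state, without advancing time (a new reading comes with each control period).
- viewer.camera(name): name is "scene" or "top" or "wrist"; returns a dict with "color" (384x512x3 uint8, red, green, blue), "range_z" (384x512 float32, m along the optical axis (not along the pixel's ray), 0 where there is no reading), "camera_matrix" (3x3 intrinsics, pixels), "extrinsics" (4x4, takes a point from camera to world coordinates); the wrist camera has in their place "tool_from_camera" (4x4, takes a point from camera to tool coordinates, whose origin is the TCP and whose axes are the flange's). Camera axes: x right, y down, z forward; pixel columns grow to the right and rows downward; lengths in m; the calibration is good to about 2 mm. The wrist camera is an equidistant fisheye: a pixel r from the principal point sees the ray r / f radians off the axis. A picture is of the moment at which its call begins: read the wrist's pose just before it.
- job.job_done(): hands the job in, once; it reports no verdict.
The state is a dict: "clock": time; "joints": joint angles; "dq": joint speeds; "joint_torque": joint torques, N m; "position": TCP position; "orientation": TCP orientation; "force": force on the tool from outside, world axes, zero at the start; "moment": the same for the moment, N m; "opening": finger opening in m.
Only numpy, scipy, OpenCV 4.12 (cv2) and the standard library are available. Lean on these libraries where they do the work, as an engineer would, in place of code of your own. Each camera call takes 0.05 s, during which the arm holds its last target.

### The job

Get the box of staples out of the two-lane supplies dispenser: press down the long end of the lever on the box's own side so that its heavy gate rises, keep it down until the box has slid to the lip at the front, then let the lever come up so that the gate falls shut behind the box. Work it by the lever alone, with the fingertips: do not touch or lift the box, the glue stick or the gates, and do not open the glue stick's lane. Leave everything else on the worktop where it is.

Things in the scene. Friction and masses are not known exactly. Their poses are not given: they have to be found in the camera images.
- dispenser: grey sheet-metal dispenser fixed on the worktop, 228 x 156 mm, 165 mm high at the back. Origin under the middle of its base; x points to its high back, y to its left lane, z up. Two open lanes 46 mm wide (centres at y = +0.0245 and -0.0245) slope 24 degrees down to a lip at x = -0.10. A gate at x = -0.03 to 0 holds the stock of each lane; outside each lane is its lever, long end to -x
- lever_left (a joint): tilt (rad) of the lever on the left (+y) side: about 0 at rest, its long end 17 degrees up; grows as the long end is pressed; stop at 0.62. Pivot along the dispenser y at x = -0.045, y = 0.064, z = 0.122 in its frame, pad 130 mm ahead of it. Its short end rests under a tab of the left gate and lifts it: at 0.5 the gate is wide open. Needs 2 to 5 N at the pad; the weight of the gate brings it back
- lever_right (a joint): the same lever, mirrored, on the right (-y) side of the dispenser (pivot at y = -0.064), for the right lane
- pad_left (a point): middle of the upper face of the black ribbed thumb pad (50 x 34 mm, 7 mm thick) at the long end of the left lever; about 167 mm above the worktop at rest, 86 mm when pressed to the stop; it moves with the lever on an arc about the pivot, 130 mm along the arm and 7.5 mm above its centre line
- pad_right (a point): the same for the right lever
- gate_left (a joint): angle (rad) of the left lane's weighted steel gate (1.5 kg), 0 shut, about 0.6 with the lever fully down; hinged at its upper back edge, it falls shut by its weight
- gate_right (a joint): the same for the right lane
- carton: the box of staples, a small carton 82 x 38 x 28 mm, lying lengthwise behind the gate in one of the two lanes (left or right by chance). Origin at the centre of its underside. When the gate is up it slides down by itself within about a second; at the lip its origin is at about x = -0.06 in the dispenser frame (at the start about x = +0.03)
- glue_stick: a capped glue stick, a round stick 82 mm long and 23 mm thick, lying lengthwise in the other lane behind its gate; stays there. Origin on its underside, at mid length
- mug: drinking mug 92 mm wide, 93 mm high, standing on the worktop; bystander
- hole_punch: black two-hole punch 128 x 151 x 69 mm; bystander
- tape_roll: roll of masking tape lying flat, 96 mm across, 25 mm high; bystander
- spare_carton: another small carton 82 x 38 x 28 mm lying on the worktop beside the dispenser; bystander, not the one in the lane
Mind the look-alikes: they are no part of the job. What is shaped like the carton but white is not meant.

How it is judged:
By the outcome, as a careful person would: the job done as asked, in the order asked, and still so for the second after the job is handed in, with the robot touching nothing.
It also fails if it takes over 35 s, if anything falls off the work surface, if the arm or the gripper's body presses on something with over 40 N, if the wrist force passes 120 N, or if a joint passes its speed limit or range.

## Working session

There is one attempt and no reset: what is moved stays moved. The work goes in short steps, Python scripts to look and compute and a tool call to move; the robot and the scene stay as the last step left them, time stands still between calls to the robot, and variables do not carry over. Pictures are saved under pics/ and viewed, and the job is handed in when it is done.

Besides the shell and the picture viewer there is one more tool, called after ">>>" in YAML: its name, and indented under it one key for each argument. carry_out: Moves the arm, as the interface text tells. Its arguments: {"type":"object","properties":{"translation":{"type":"array"},"twist":{"type":"array"},"fingers":{"type":"number"},"grip_force":{"type":"number"}},"required":["translation","twist"]}

```bash
mkdir -p pics
cat > h.py <<'E'
import numpy as np,cv2
from workcell import monitor,viewer,job,robot
def save(n,im): cv2.imwrite('pics/'+n,im[:,:,::-1])
E
python3 - <<'E'
from h import *
print(monitor.read_state())
for n in ("scene","top"):
    c=viewer.camera(n); save(n+'1.png',c['color']); np.savez(n+'.npz',**c)
    print(n,c['camera_matrix'],c['extrinsics'])
E
```

```text
{'clock': 0.0, 'joints': array([-1.22101630e+00,  2.60695920e-01, -1.39388555e-01,  1.17272116e+00,
        1.88474032e-05,  1.57079703e+00]), 'dq': array([-8.97239768e-04, -4.68879191e-05, -5.13832717e-04, -6.15317189e-04,
        4.58036020e-04, -4.03510994e-05]), 'joint_torque': array([-6.10195293e-04, -4.05670595e+01,  2.53925961e+01,  1.87993760e-02,
       -9.23912978e-06, -1.84656599e-06]), 'position': array([ 0.17966485, -0.49251162,  0.20985136]), 'orientation': array([-9.90967787e-04,  9.84745248e-01,  1.73999388e-01, -1.65529927e-04]), 'force': array([-0.77005345, -0.38001178,  0.16096851]), 'moment': array([ 0.0052968 , -0.03601887,  0.01892738]), 'opening': 0.08551620951642055}
scene [[441.63169164   0.         260.05634556]
 [  0.         441.63169164 184.53240264]
 [  0.           0.           1.        ]] [[-0.79115327 -0.44366581  0.42099543  0.02033385]
 [-0.61159585  0.57972924 -0.53839068  0.86908298]
 [-0.00519782 -0.68342861 -0.72999885  1.12249304]
 [ 0.          0.          0.          1.        ]]
top [[400.12381558   0.         260.34628208]
 [  0.         400.12381558 191.97938591]
 [  0.           0.           1.        ]] [[-0.02480258 -0.98482696  0.17175768  0.38935313]
 [-0.99966389  0.02313619 -0.0116973   0.1482747 ]
 [ 0.00754599 -0.17199007 -0.98506978  1.28535221]
 [ 0.          0.          0.          1.        ]]
```

View pics/scene1.png

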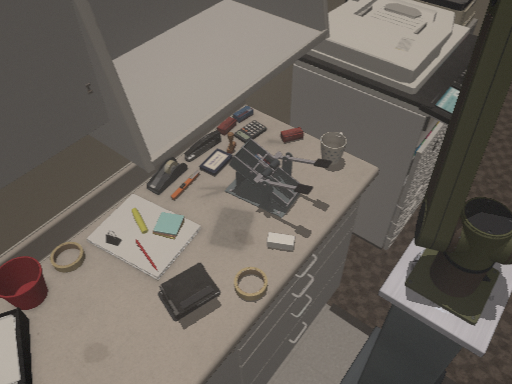

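View pics/top1.png

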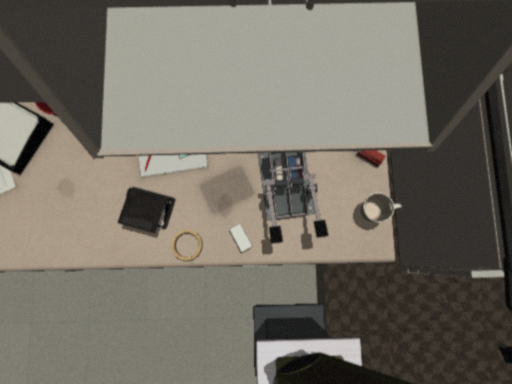

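Run:
```python
from h import *
t=np.load('top.npz')['color'];s=np.load('scene.npz')['color']
a=cv2.resize(t[140:260,225:345],(600,600),interpolation=cv2.INTER_CUBIC);save('c1.png',a)
a=cv2.resize(s[120:230,200:350],(800,586),interpolation=cv2.INTER_CUBIC);save('c2.png',a)
```

```text
(no output)
```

View pics/c1.png

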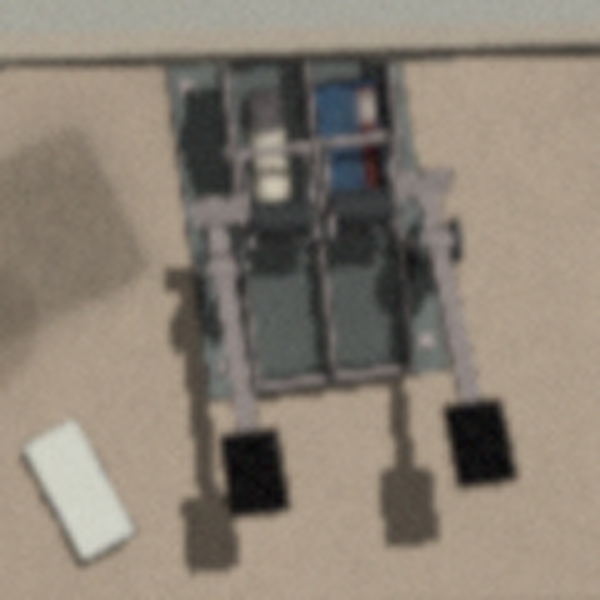

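View pics/c2.png

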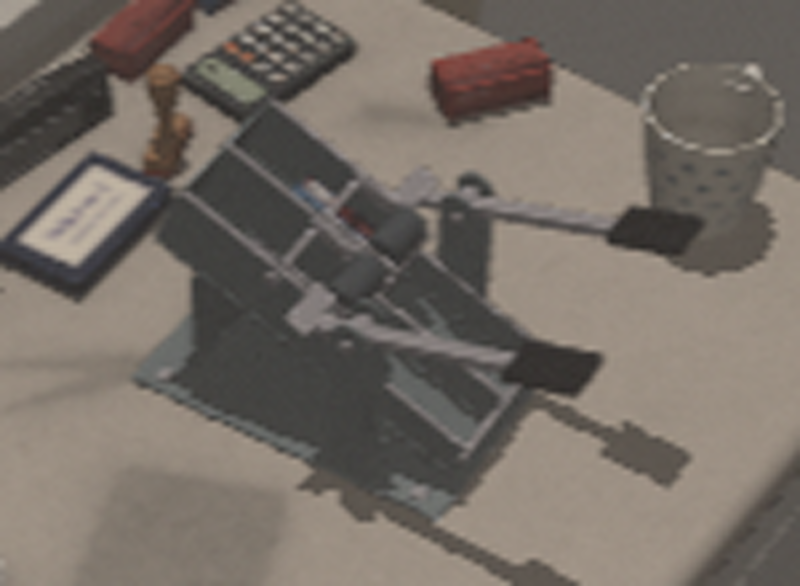

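Run:
```python
from h import *
def run(n,thr,boxes):
    c=np.load(n+'.npz');K=c['camera_matrix'];T=c['extrinsics'];D=c['range_z'];g=c['color'].max(2)
    for (x0,y0,x1,y1) in boxes:
        m=np.zeros_like(g,bool);m[y0:y1,x0:x1]=g[y0:y1,x0:x1]<thr
        nl,lab,st,ce=cv2.connectedComponentsWithStats(m.astype(np.uint8))
        k=1+np.argmax(st[1:,4]);v,u=np.nonzero(lab==k)
        z=D[v,u];P=np.stack([(u-K[0,2])/K[0,0]*z,(v-K[1,2])/K[1,1]*z,z])
        W=(T[:3,:3]@P+T[:3,3:]).T
        W=W[W[:,2]>.12]
        (r)=cv2.minAreaRect((W[:,:2]*1000).astype(np.float32))
        print(n,st[k],ce[k],'med',np.median(W,0).round(4),'mean',W.mean(0).round(4),'rect',np.round(r[0]),np.round(r[1]),round(r[2],1))
run('top',45,[(266,223,286,245),(312,218,332,240)])
run('scene',60,[(293,180,316,197),(312,156,334,171)])
```

```text
top [270 227  12  15 151] [275.33112583 234.22516556] med [0.4644 0.0965 0.1671] mean [0.4634 0.0966 0.1738] rect [434. 109.] [ 40. 112.] 67.8
top [315 221  12  15 148] [320.43243243 228.10810811] med [ 0.4782 -0.0304  0.1664] mean [ 0.478  -0.0306  0.1662] rect [478. -30.] [41. 29.] 1.5
scene [294 184  18  10 111] [302.54954955 188.79279279] med [0.4616 0.1016 0.1652] mean [0.4621 0.1012 0.1657] rect [462.  99.] [44. 31.] 4.4
scene [314 159  17   9  98] [322.46938776 163.07142857] med [ 0.4735 -0.0249  0.1659] mean [ 0.4739 -0.0263  0.166 ] rect [475. -27.] [44. 37.] 4.0
```

Candidates for the box: blue/white/red box in the right lane at top px (297,167), white spare carton (240,238), red boxes (371,157), and the glue stick (cream/grey, left lane, (279,172)). The close crop shows the staples box in the right (-y) lane, so I'll use the right lever, whose pad is at top px (320,228) → (0.476, -0.029, 0.166). Its look-alike is the left pad at (275,234). Yaw is about 6°.

>>> carry_out:
  translation:
    - [0.032,-0.024,0]
    - [0.032,-0.024,0]
    - [0.032,-0.024,0]
    - [0.032,-0.024,0]
    - [0.032,-0.024,0]
    - [0.032,-0.024,0]
    - [0.032,-0.024,0]
    - [0.032,-0.024,0]
    - [0.032,-0.024,0]
    - [0.032,-0.024,0]
  twist:
    - [0,0,0]
    - [0,0,0]
    - [0,0,0]
    - [0,0,0]
    - [0,0,0]
    - [0,0,0]
    - [0,0,0]
    - [0,0,0]
    - [0,0,0]
    - [0,0,0]
  fingers: 1

```text
clock: 0.93
position: [0.4021, -0.1514, 0.2052]
orientation: [-0.001, 0.986, 0.165, -0.002]
force: [0.3, 0.1, -0.3]
opening: -0.0002
```

```bash
cat >> h.py <<'E'
from scipy.spatial.transform import Rotation as Ro
def rel(target,yaw=None):
    s=monitor.read_state();q=s['orientation'];R=Ro.from_quat([q[1],q[2],q[3],q[0]]).as_matrix()
    print('t',s['clock'],'pos',s['position'].round(4),'F',s['force'].round(1),'open',s['opening'])
    print('x axis yaw',np.degrees(np.arctan2(R[1,0],R[0,0])).round(1),'zaxis',R[:,2].round(3),'toolshift',(R.T@(np.array(target)-s['position'])).round(4))
E
python3 -c "
from h import *
rel([.474,-.028,.185])"
```

```text
t 0.9333 pos [ 0.4021 -0.1514  0.2052] F [ 0.3  0.1 -0.3] open -0.00019935444854422127
x axis yaw 19.0 zaxis [-0.005  0.002 -1.   ] toolshift [ 0.1082 -0.0932  0.0201]
```

>>> carry_out:
  translation:
    - [0.027,-0.023,0]
    - [0.027,-0.023,0]
    - [0.027,-0.023,0]
    - [0.02,-0.018,0]
    - [0.01,-0.009,0]
    - [0,0,0]
    - [0,0,0]
    - [0,0,0]
    - [0,0,0]
    - [0,0,0]
  twist:
    - [0,0,0]
    - [0,0,0]
    - [0,0,0]
    - [0,0,0]
    - [0,0,0]
    - [0,0,6]
    - [0,0,6]
    - [0,0,1]
    - [0,0,0]
    - [0,0,0]

```text
clock: 1.77
position: [0.4801, -0.0074, 0.2014]
orientation: [-0.002, 0.998, 0.057, -0.004]
force: [-0.4, -0.2, 0.3]
opening: -0.0001
```

Run:
```python
from h import *
rel([.474,-.028,.175])
for n in ("scene","wrist","top"):
    c=viewer.camera(n); save(n+'2.png',c['color'])
    if n=='scene': save('c3.png',cv2.resize(c['color'][100:230,200:370],(785,600),interpolation=cv2.INTER_CUBIC))
    if n=='top': save('c4.png',cv2.resize(c['color'][140:260,240:360],(600,600),interpolation=cv2.INTER_CUBIC))
```

```text
t 1.7667 pos [ 0.4801 -0.0074  0.2014] F [-0.4 -0.2  0.3] open -5.215531265360297e-05
x axis yaw 6.5 zaxis [-0.009  0.004 -1.   ] toolshift [-0.0082  0.0199  0.0263]
```

View pics/c3.png

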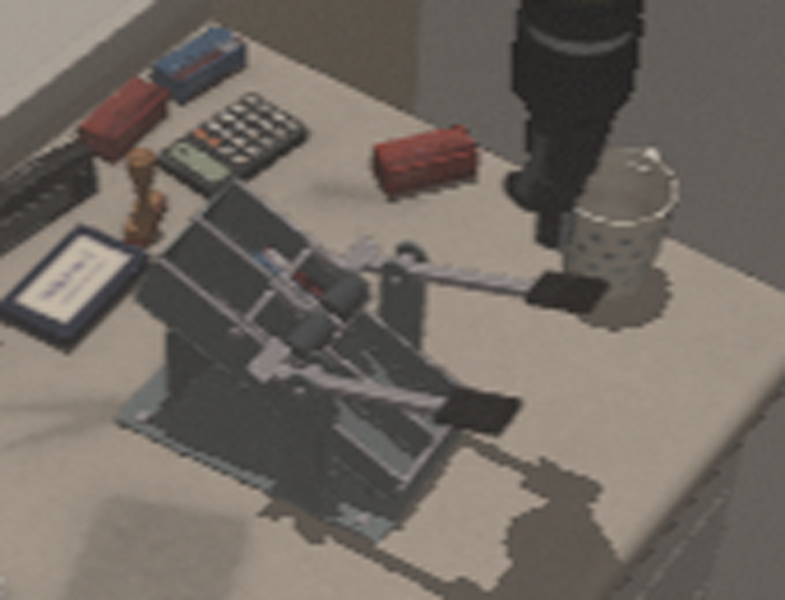

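View pics/wrist2.png

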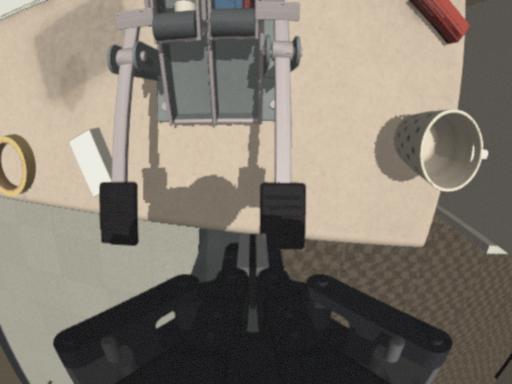

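The top-down wrist view shows the closed fingertips at (253,240) and the right pad at (283,215). The blue box sits behind the right gate at (228,3). The tip is about 20 mm too far left, so I'll correct that.

>>> carry_out:
  translation:
    - [-0.004,0.01,0]
    - [-0.004,0.01,0]
    - [0,0,0]
    - [0,0,0]
    - [0,0,0]
    - [0,0,0]
    - [0,0,0.005]
    - [0,0,0.005]
    - [0,0,0]
    - [0,0,0]
  twist:
    - [0,0,0]
    - [0,0,0]
    - [0,0,0]
    - [0,0,0]
    - [0,0,0]
    - [0,0,0]
    - [0,0,0]
    - [0,0,0]
    - [0,0,0]
    - [0,0,0]

```text
clock: 2.75
position: [0.4733, -0.0323, 0.1908]
orientation: [-0.002, 0.998, 0.056, -0.004]
force: [-0.3, -0.8, 0.8]
opening: -0.0006
```

Run:
```python
from h import *
rel([.474,-.028,.175])
for n in ("scene","wrist"):
    c=viewer.camera(n)
    if n=='scene': save('c5.png',cv2.resize(c['color'][100:200,260:360],(600,600),interpolation=cv2.INTER_CUBIC))
    else: save('wrist3.png',c['color'])
```

```text
t 2.75 pos [ 0.4733 -0.0323  0.1908] F [-0.3 -0.8  0.8] open -0.0005802191818614972
x axis yaw 6.4 zaxis [-0.008  0.004 -1.   ] toolshift [ 0.0012 -0.0041  0.0158]
```

View pics/c5.png

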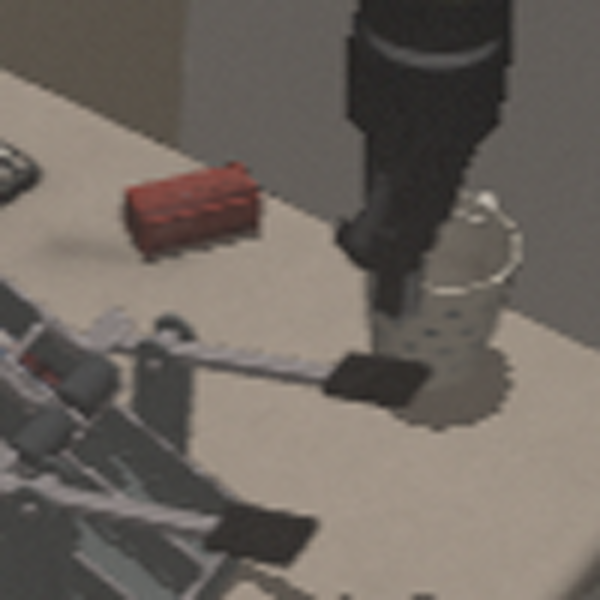

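View pics/wrist3.png

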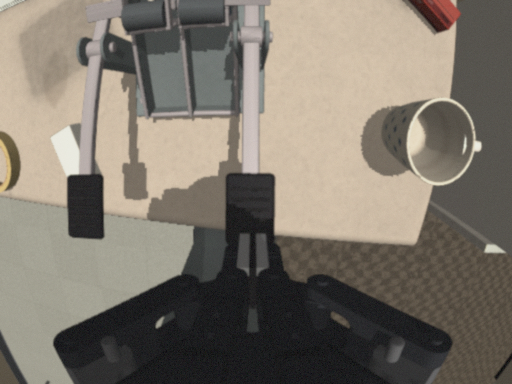

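In the scene crop the fingertip at (397,315) is above the right pad at (378,378), and in the wrist view it lines up with that pad. Now pressing down.

>>> carry_out:
  translation:
    - [0.001,-0.003,0.01]
    - [0,0,0.01]
    - [0,0,0.009]
    - [0,0,0.009]
    - [0,0,0.009]
    - [0,0,0.009]
    - [0,0,0.009]
    - [0,0,0.009]
    - [0,0,0.009]
    - [0,0,0.008]
  twist:
    - [0,0,0]
    - [0,0,0]
    - [0,0,0]
    - [0,0,0]
    - [0,0,0]
    - [0,0,0]
    - [0,0,0]
    - [0,0,0]
    - [0,0,0]
    - [0,0,0]

```text
clock: 3.68
position: [0.4738, -0.0289, 0.0968]
orientation: [-0.002, 0.998, 0.056, -0.002]
force: [-1.0, -0.5, 7.1]
opening: 0.0001
```

```bash
cat > l.py <<'E'
from h import *
import sys
k=sys.argv[1]
rel([.474,-.028,.092])
c=viewer.camera('scene');a=cv2.resize(c['color'][100:220,220:360],(700,600),interpolation=cv2.INTER_CUBIC);save(k+'s.png',a)
c=viewer.camera('wrist');save(k+'w.png',c['color'])
E
python3 l.py d1
```

```text
t 3.6833 pos [ 0.4738 -0.0289  0.0968] F [-1.  -0.5  7.1] open 0.00014557250364723184
x axis yaw 6.4 zaxis [-0.005  0.003 -1.   ] toolshift [ 0.0003 -0.0009  0.0048]
```

View pics/d1s.png

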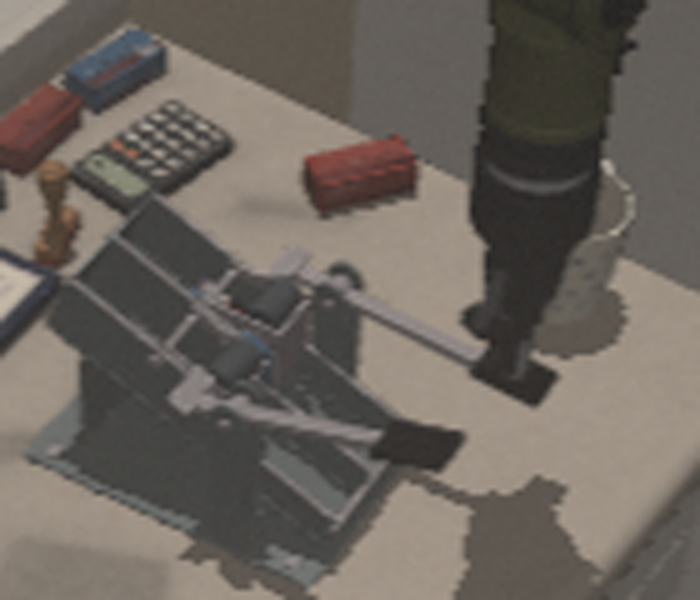

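View pics/d1w.png

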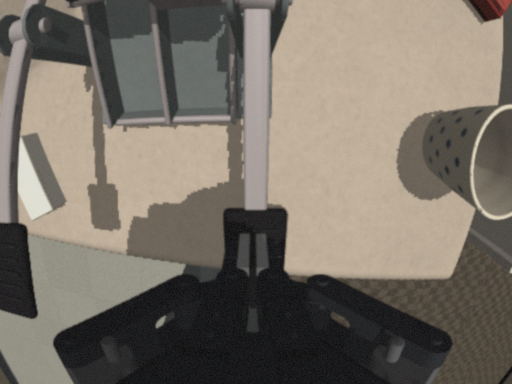

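The right lever is down and the gate is raised at scene crop (270,295). The blue box is starting to pass under it at (262,350). I'll press a little further and hold.

>>> carry_out:
  translation:
    - [0,0,0.003]
    - [0,0,0.002]
    - [0,0,0]
    - [0,0,0]
    - [0,0,0]
    - [0,0,0]
    - [0,0,0]
    - [0,0,0]
    - [0,0,0]
    - [0,0,0]
  twist:
    - [0,0,0]
    - [0,0,0]
    - [0,0,0]
    - [0,0,0]
    - [0,0,0]
    - [0,0,0]
    - [0,0,0]
    - [0,0,0]
    - [0,0,0]
    - [0,0,0]

```text
clock: 4.62
position: [0.4739, -0.0289, 0.0925]
orientation: [-0.002, 0.998, 0.056, -0.002]
force: [-2.3, 0.6, 3.9]
opening: 0.0003
```

```bash
python3 l.py d2
```

```text
t 4.6167 pos [ 0.4739 -0.0289  0.0925] F [-2.3  0.6  3.9] open 0.00030095514198124376
x axis yaw 6.4 zaxis [-0.005  0.003 -1.   ] toolshift [ 0.0002 -0.0008  0.0005]
```

View pics/d2s.png

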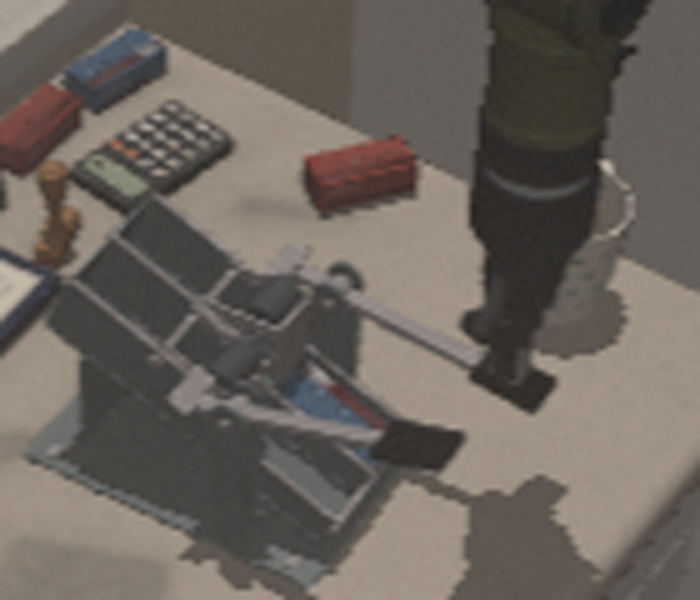

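View pics/d2w.png

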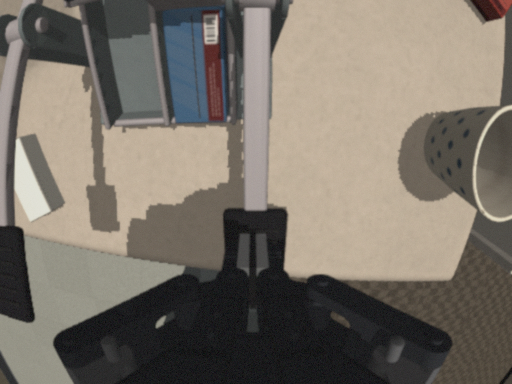

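The wrist view shows the box at the lip, with its front edge at (195,122), and the left lane is closed. I'll let the lever up smoothly.

>>> carry_out:
  translation:
    - [0,0,0]
    - [0,0,0]
    - [0,0,-0.009]
    - [0,0,-0.01]
    - [0,0,-0.01]
    - [0,0,-0.01]
    - [0,0,-0.01]
    - [0,0,-0.01]
    - [0,0,-0.01]
    - [0,0,-0.01]
  twist:
    - [0,0,0]
    - [0,0,0]
    - [0,0,0]
    - [0,0,0]
    - [0,0,0]
    - [0,0,0]
    - [0,0,0]
    - [0,0,0]
    - [0,0,0]
    - [0,0,0]

```text
clock: 5.55
position: [0.4818, -0.0283, 0.1783]
orientation: [-0.002, 0.998, 0.056, 0.005]
force: [-0.1, 0.1, 0.2]
opening: 0.0001
```

>>> carry_out:
  translation:
    - [0,0,-0.015]
    - [0,0,-0.015]
    - [0,0,-0.015]
    - [0,0,-0.015]
    - [0,0,-0.015]
    - [0,0,0]
    - [0,0,0]
    - [0,0,0]
    - [0,0,0]
    - [0,0,0]
  twist:
    - [0,0,0]
    - [0,0,0]
    - [0,0,0]
    - [0,0,0]
    - [0,0,0]
    - [0,0,0]
    - [0,0,0]
    - [0,0,0]
    - [0,0,0]
    - [0,0,0]

```text
clock: 6.38
position: [0.4838, -0.0283, 0.2587]
orientation: [-0.003, 0.998, 0.057, 0.008]
force: [-0.0, -0.6, -0.1]
opening: 0.0003
```

```bash
python3 l.py d3
```

```text
t 6.3833 pos [ 0.4838 -0.0283  0.2587] F [-0.  -0.6 -0.1] open 0.0002683981790370011
x axis yaw 6.5 zaxis [ 0.015  0.006 -1.   ] toolshift [-0.0123 -0.0007  0.1666]
```

View pics/d3s.png

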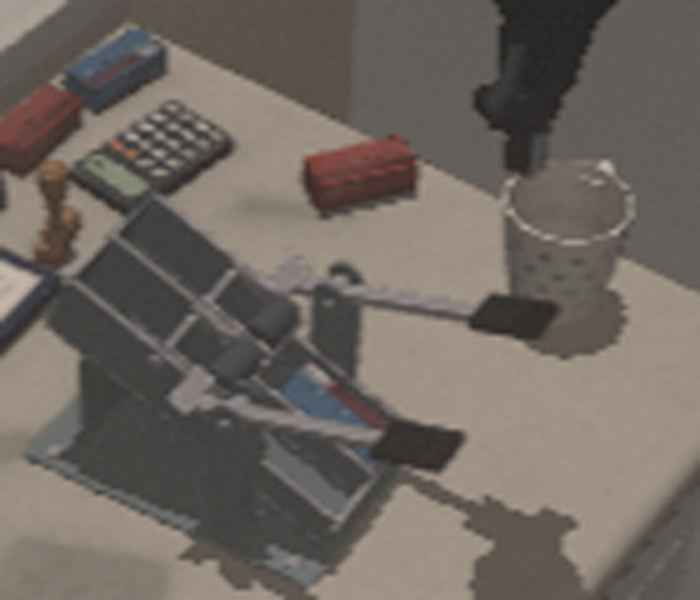

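View pics/d3w.png

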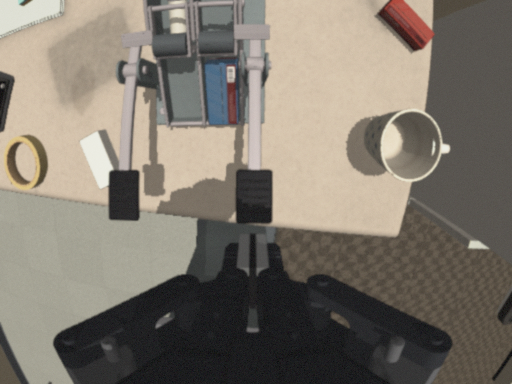

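The right lever is back at rest: its pad is at scene px (322,163), the same as at the start. The right gate is level with the left one (wrist px (217,42) and (170,43)). The box lies at the lip, the glue stick is still in the left lane, and the robot is clear of everything.

```bash
python3 -c "
from h import *
print(job.job_done())"
```

```text
the job is handed in; nothing more can be done
None
```

The box of staples is out at the lip and its gate has closed behind it. It was the blue box in the right lane. I pressed the right lever's pad with closed fingertips to about 92 mm above the worktop, held it until the box reached the lip, then let the lever up smoothly. I handed the job in about 6.4 s into the 35 s limit.

- **Lever and gate:** the last pictures show the right pad back at its starting position and the right gate level with the untouched left one. I judged the gate shut by eye and did not measure its angle.
- **Box and surroundings:** the box is resting at the lip and the glue stick is still in its lane. In those views the mug, tape roll and spare carton look unmoved. The hole punch was out of frame in the last pictures, but the arm never went near it.
- **Forces:** the highest reading, taken at the end of each move, was about 7 N at the fingertips. After release the tool force was about zero.
- **Deviation:** my first approach overshot by about 20 mm to the left, in free air; I corrected it before touching anything. No checks failed or disagreed.

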